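# Index the turret end stop of a drill jig and slide the bead home

### The arm

A 6-joint arm with a two-finger parallel gripper is mounted at the origin on a cart in front of the work surface, level with it; the furniture and walls round the work are solid. World frame = base frame: x ahead of the robot, y to its left, z up, the work surface at z = 0. Lengths are in m, angles in rad, forces in N, time in s.
With the tool pointing down it reaches from about 0.35 to 0.775 m from the base axis. Payload 7.3 kg.
Tool frame: the origin (TCP) lies on the mounting face of the last link; the fingertips stand 178 mm ahead of it and the grasp point (between the pads) lies 159 mm ahead of it (robot.grip_depth is the distance from the TCP to the grasp point, in m); z points along the fingers, y is the line along which they close (so a half turn about z gives the same grasp; the last joint's range is limited). The gripper opens to 92 mm and grips with 3 to 60 N. Pads are 19 mm wide; open, the fingers measure 130 mm over their backs; the gripper's body (75 mm by 190 mm) begins 47 mm behind the grasp point.
Start: joints at [-0.146, 0.342, 1.524, -0, 1.275, -0.146], TCP at [0.525, 0, 0.405] pointing down, gripper open.
Joint ranges: [-2.53, 2.53], [-0.77, 2.02], [0.04, 2.7], [-1, 4.14], [0.28, 2.66], [-3.11, 3.11]. Speed limits (rad/s): [2.57, 2.57, 3.14, 3.14, 3.14, 3.14].

### API

Orientations are given as [roll, pitch, yaw] about the fixed x, y, z axes, in that order (R = Rz(yaw) Ry(pitch) Rx(roll)).
In Python, from cell import observe, cams, robot, models gives the robot as it stands.
- The arm moves only by the shell command python3 -m jog 'ROWS' [FORCE]. ROWS is JSON, a list of rows, each a list of 3 entries, a list of its own where there are three numbers: the shift along the tool's x, y, z each as a share of 0.4 m, from -1 to 1, then the turn about the tool's z as a share of pi rad, from -1 to 1, then the closure, from 0 (fully open) to 1 (shut). In form: [[[x, y, z], turn, jaw], ...]. A call has 1 to 12 rows; each row is the pose to reach, as a shift and turn from the pose commanded when the call began, along the tool's axes at that moment, turning the shorter way round; what a row does not reach only later rows make up. A row lasts 1/8 s, in which the tool goes at most 62.5 mm and 10.7 degrees, less where a joint would pass 70% of its speed; a pose out of reach is approached as far as the arm can. A call with a number of a shift or a turn outside -1 to 1 is refused whole. A call with a gripper value outside its range is refused whole. The fingers move at their own pace and stop on an object; FORCE is the grip in N (left out, the last holds). Time passes only in rows, so rows that repeat a pose let the fingers close. It gives the time, the measured TCP pose, the force, the opening and the grip force at its end, in the units of the state.
- observe(): the state, without advancing time (a new reading comes with each control period).
- cams.read_camera(name): name is "scene" or "side" or "wrist"; returns the picture (400x640x3 uint8, red, green, blue); there is no depth.
- cams.camera_model(name): a dict with "camera_matrix" (3x3 intrinsics, pixels), "pose" (4x4, takes a point from camera to world coordinates). Camera axes: x right, y down, z forward; pixel columns grow to the right and rows downward; lengths in m; the calibration is good to about 2 mm. A picture is of the moment at which its call begins: read the wrist's pose just before it. camera_model takes no time and is no camera call; for the wrist camera it gives the pose at the moment of the call.
- robot.hand_in(): hands the job in; it is judged then, once.
Trained networks look in the newest picture that a camera, given by its name, has taken for a name from the list of things; names that differ only in an ending like _2 or _b are one class to them, and where a whole thing is asked for, a point or a joint stands for the part that bears it (a point fixed in the world has none). Each returns a list of dicts, best first, with "confidence" (0 to 1); they miss things now and then, are a little off and sometimes report something else, mostly with a low value. They report only what shows in the picture. A call takes as long as a camera call.
- models.find_in(target, camera): "position" ([x, y, z] in m, in world coordinates, good to about 4 mm: the middle of the surface that is visible of it).
- models.pinpoint(target, camera): "position" ([x, y, z] in m, in world coordinates, good to about 4 mm: a listed point, or the origin of a listed thing).
The state is a dict: "time": time; "qpos": joint angles; "qvel": joint speeds; "joint_efforts": joint torques, N m; "tool_pos": TCP position; "tool_rot": TCP orientation; "contact_force": force on the tool from outside, world axes, zero at the start; "torque": the same for the moment, N m; "opening": finger opening in m; "grip_force": force on a finger pad.
Only numpy, scipy, OpenCV 4.12 (cv2) and the standard library are available. Lean on these libraries where they do the work, as an engineer would, in place of code of your own. Each camera call takes 0.05 s, during which the arm holds its last target. There are 200 camera calls.

### The job

This drill jig has a six-position turret end stop. Push the upright tab on the turret's lever with a fingertip and step the turret round, click by click, until its longest stop screw points straight down the guide channel at the end of the aluminium bead and the turret has clicked into place; then push the bead's other end with a fingertip to slide the bead along the channel until it rests against that stop. Only push: do not lift anything, and leave the tools and parts lying round the jig where they are.

Things in the scene. Friction and masses are not known exactly. Their poses are not given: they have to be found in the camera images.
- jig: drill jig, an aluminium plate 132 x 325 x 10 mm screwed to the desk (fixed). Origin: centre of its underside; y runs along the channel towards the turret. Two rails, 12 mm high, bound a channel 24.5 mm wide centred on x = 0, y = -158 to -8 mm. A drill-bush arm bridges it at y = -14 to -47 mm, 36 to 51 mm above the desk. The turret's plunger block (y = 140 to 163 mm) is 48 mm high.
- turret_axis (a point): point on the desk under the turret's vertical axis, 67.5 mm along the jig's +y from the jig's origin
- turret (a joint): turret angle, rad, counter-clockwise from above. 0 (or 6.28): the longest stop points along the jig's -y, down the channel, and the tab's lever along +y. A spring-loaded ball on a six-lobed cam clicks into a notch every 60 degrees; past half way it springs on into the next notch (just there it may balance). Turns either way without end stops; about 3 N at the tab steps it on.
- tab (a point): centre of the upright flat tab on the turret's lever, across the axis from the longest stop: 48.5 mm from the axis, 72 mm above the desk; 8 mm thick in the direction of turning, 15 mm radially, from 54 to 90 mm above the desk. The lever below it lies 50 to 56 mm high, the nut on the axis is 64 mm high.
- stop_tip (a point): centre of the end face of the longest of the six stop screws: 66 mm from the turret's axis, 21 mm above the desk. The screws stand out radially from the drum, 60 degrees apart, with round 14 mm pads; the others reach 34 to 44 mm from the axis.
- bead: the aluminium bead profile offcut, pale, 22 mm wide, 190 mm long (y), 20 mm high, about 0.1 kg, lying loose in the channel on the 10 mm plate with its rear end hanging out over the plate's end. Origin: centre of its underside; y runs along it towards the turret.
- bead_front (a point): centre of the bead's end face towards the turret, 10 mm above the bead's underside
- bead_rear (a point): centre of the bead's other end face, the one to push, 20 mm above the desk (the face spans 10 to 30 mm above the desk)
- spanner: open-ended spanner, 29 x 162 x 5 mm, on the desk beside the jig; leave alone
- hex_key: bent hexagon key, 39 x 105 x 6 mm, on the desk beside the jig; leave alone
- u_offcut: aluminium U-profile offcut, 32 x 160 x 26 mm, on the desk beyond the jig; leave alone
- tape_measure: yellow pocket tape measure, 37 x 83 x 64 mm, on the desk; leave alone
- marker: black felt marker, 18 x 143 x 18 mm, lying on the desk; leave alone
- corner_key: cast corner key, 45 x 45 x 28 mm, on the desk; leave alone
- masking_tape: roll of masking tape, 69 mm across, 24 mm high, on the desk; leave alone

How it is judged:
By the outcome, as a careful person would: the job done as asked, in the order asked, and still so for the second after the job is handed in, with the robot touching nothing.
It also fails if it takes over 58 s, if anything falls off the work surface, if the arm or the gripper's body presses on something with over 40 N, if the wrist force passes 120 N, or if a joint passes its speed limit or range.

## Working session

There is one attempt and no reset: what is moved stays moved. The work goes in short steps, Python scripts to look and compute and a shell command to move; the robot and the scene stay as the last step left them, time stands still between calls to the robot, and variables do not carry over. Pictures are saved under pics/ and viewed, at most 12 in all, crops included, and the job is handed in when it is done.

```bash
ls; mkdir -p pics; python3 - <<'E'
from cell import observe,cams,robot,models
import cv2,numpy as np
o=observe();print(o['time'],o['tool_pos'],o['tool_rot'],o['opening'])
for c in ['scene','side']:
    im=cams.read_camera(c);cv2.imwrite(f'pics/{c}0.png',im[:,:,::-1])
    for t in ['turret_axis','tab','stop_tip','bead_front','bead_rear','jig','bead']:
        print(c,t,[(np.round(d['position'],4).tolist(),round(d['confidence'],2)) for d in models.pinpoint(t,c)[:2]])
E
```

```text
pics
0.0 [5.24862841e-01 4.60832179e-05 4.04064221e-01] [-3.14010186e+00 -2.13143095e-04  1.57079057e+00] 0.09177382326009817
scene turret_axis [([0.5356, 0.1544, 0.003], 0.67)]
scene tab [([0.5804, 0.1398, 0.0691], 0.78), ([0.4269, 0.1093, 0.003], 0.68)]
scene stop_tip [([0.4724, 0.1734, 0.019], 0.56), ([0.4696, -0.0928, 0.0005], 0.43)]
scene bead_front [([0.5554, 0.0283, 0.0205], 0.84)]
scene bead_rear [([0.5858, -0.1595, 0.0223], 0.54)]
scene jig [([0.5472, 0.0901, 0.0005], 0.59)]
scene bead [([0.6573, 0.0078, -0.0035], 0.69), ([0.5708, -0.0718, 0.0079], 0.62)]
side turret_axis [([0.5384, 0.1541, 0.0036], 0.95)]
side tab [([0.5806, 0.1339, 0.0737], 0.86)]
side stop_tip [([0.4739, 0.1766, 0.0217], 0.86), ([0.6569, 0.0028, -0.0004], 0.51)]
side bead_front [([0.5558, 0.0284, 0.0198], 0.62), ([0.6564, 0.0004, 0.0004], 0.62)]
side bead_rear [([0.5904, -0.165, 0.0171], 0.95)]
side jig [([0.5469, 0.0873, -0.0018], 0.98)]
side bead [([0.5771, -0.0629, 0.0095], 0.83), ([0.5877, -0.1662, 0.018], 0.67)]
```

View pics/scene0.png

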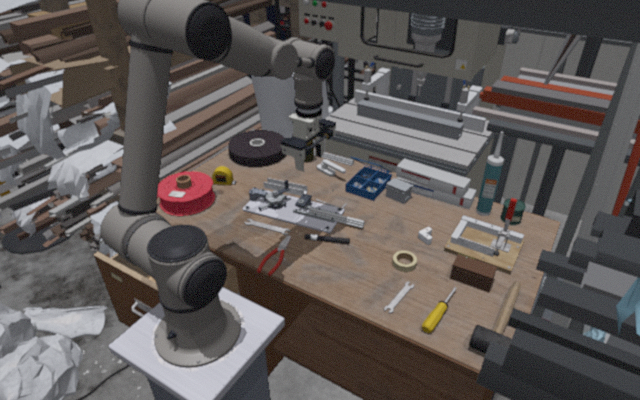

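View pics/side0.png

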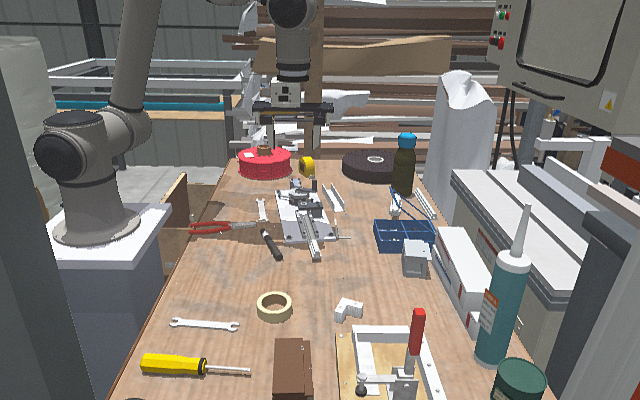

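The jig lies mid-bench, turned about 9.5°. In the scene picture the turret is at about (270,190) and the bead's rear end at (360,225). The lever is at about -20° in world and needs to be at about +99°, so that is two clicks counter-clockwise. I'll move above the start point and check with the wrist camera.

```bash
python3 -m jog '[[[0.14,0.06,0],0,1],[[0.275,0.12,0],0,1],[[0.275,0.12,0],0,1],[[0.275,0.12,0],0,1],[[0.275,0.12,0],0,1],[[0.275,0.12,0],0,1],[[0.275,0.12,0],0,1],[[0.275,0.12,0],0,1]]' 20
cat > look.py <<'E'
from cell import observe,cams,robot,models
import cv2,numpy as np,sys
def look(name,cs=('wrist','side','scene'),ts=('turret_axis','tab','stop_tip','jig','bead_front','bead_rear')):
    o=observe();print(round(o['time'],2),np.round(o['tool_pos'],4),np.round(o['tool_rot'],3),np.round(o['contact_force'],1),round(o['opening'],4))
    for c in cs:
        im=cams.read_camera(c);cv2.imwrite(f'pics/{name}_{c}.png',im[:,:,::-1])
        for t in ts:
            print(c,t,[(np.round(d['position'],4).tolist(),round(d['confidence'],2)) for d in models.pinpoint(t,c)[:1]])
E
python3 -c "from look import *;look('a')"
```

```text
time: 1.8
tool_pos: [0.573, 0.1097, 0.4049]
tool_rot: [3.141, -0.0, 1.57]
contact_force: [-0.2, 0.0, -0.2]
opening: 0.0162
grip_force: 0.0
1.8 [0.573  0.1097 0.4049] [ 3.141 -0.     1.57 ] [-0.2  0.  -0.2] 0.0162
wrist turret_axis []
wrist tab [([0.5807, 0.1327, 0.0719], 0.85)]
wrist stop_tip [([0.4785, 0.1766, 0.0225], 0.6)]
wrist jig [([0.5459, 0.085, 0.0008], 0.8)]
wrist bead_front [([0.5576, 0.0316, 0.0178], 0.62)]
wrist bead_rear [([0.4316, 0.1068, -0.0043], 0.17)]
side turret_axis [([0.5407, 0.1523, 0.0013], 0.92)]
side tab [([0.5783, 0.1341, 0.0729], 0.66)]
side stop_tip [([0.4765, 0.178, 0.0228], 0.92)]
side jig []
side bead_front [([0.6478, -0.3546, 0.0027], 0.62)]
side bead_rear [([0.5878, -0.1634, 0.0186], 0.67)]
scene turret_axis [([0.5344, 0.1572, 0.002], 0.92)]
scene tab [([0.5804, 0.1409, 0.0681], 0.81)]
scene stop_tip [([0.4719, 0.1747, 0.0188], 0.79)]
scene jig [([0.5477, 0.0874, 0.0022], 0.55)]
scene bead_front [([0.5549, 0.0279, 0.0206], 0.56)]
scene bead_rear [([0.5855, -0.1586, 0.0227], 0.88)]
```

View pics/a_wrist.png

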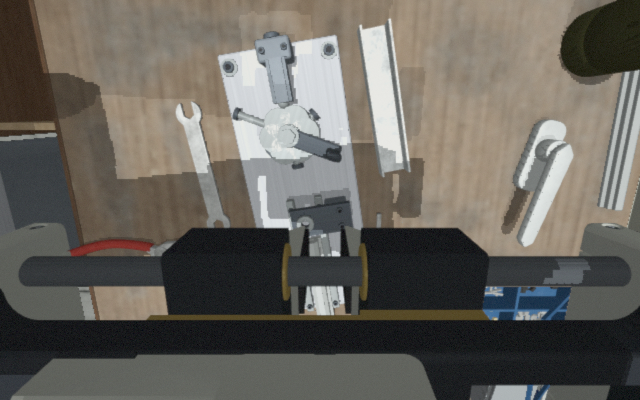

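The wrist picture shows the lever with its tab at (330,150) and the longest stop at (238,115). The axis is at (288,133), and nothing blocks the tab's clockwise side. I'll work out the arc waypoints next.

```bash
cat > arc.py <<'E'
import numpy as np
A=np.array([.536,.154])
def F(a):
    p=np.radians(a-15.6);return A+.0503*np.array([np.cos(p),np.sin(p)])
def rows(p0,yaw0,angs):   # yaw0 = world angle of tool x at call start, deg
    t=np.radians(yaw0);ex=np.array([np.cos(t),np.sin(t)]);ey=np.array([np.sin(t),-np.cos(t)])
    for a in angs:
        d=F(a)-p0;print(a,round(d@ex/.4,3),round(d@ey/.4,3),round(-(a+90-yaw0)/180,3))
E
python3 -c "
from arc import *
rows(np.array([.573,.1097]),90,[-40]);print()
rows(F(-40),50,range(-34,83,6))
print();rows(F(14),104,range(20,86,6))"
```

```text
-40 0.007 -0.021 0.222

-34 0.013 0.003 -0.033
-28 0.026 0.004 -0.067
-22 0.039 0.005 -0.1
-16 0.052 0.003 -0.133
-10 0.065 0.001 -0.167
-4 0.078 -0.003 -0.2
2 0.09 -0.008 -0.233
8 0.101 -0.015 -0.267
14 0.112 -0.023 -0.3
20 0.122 -0.031 -0.333
26 0.131 -0.041 -0.367
32 0.139 -0.052 -0.4
38 0.145 -0.063 -0.433
44 0.151 -0.075 -0.467
50 0.155 -0.087 -0.5
56 0.158 -0.1 -0.533
62 0.159 -0.113 -0.567
68 0.159 -0.126 -0.6
74 0.158 -0.139 -0.633
80 0.156 -0.152 -0.667

20 0.013 0.003 -0.033
26 0.026 0.004 -0.067
32 0.039 0.005 -0.1
38 0.052 0.003 -0.133
44 0.065 0.001 -0.167
50 0.078 -0.003 -0.2
56 0.09 -0.008 -0.233
62 0.101 -0.015 -0.267
68 0.112 -0.023 -0.3
74 0.122 -0.031 -0.333
80 0.131 -0.041 -0.367
```

```bash
python3 -m jog '[[[0.007,-0.021,0.1],0.056,1],[[0.007,-0.021,0.2],0.112,1],[[0.007,-0.021,0.3],0.167,1],[[0.007,-0.021,0.36],0.222,1],[[0.007,-0.021,0.395],0.222,1],[[0.007,-0.021,0.395],0.222,1],[[0.007,-0.021,0.395],0.222,1]]' 20
python3 -m jog '[[[0.013,0.003,0],-0.033,1],[[0.026,0.004,0],-0.067,1],[[0.039,0.005,0],-0.1,1],[[0.052,0.003,0],-0.133,1],[[0.065,0.001,0],-0.167,1],[[0.078,-0.003,0],-0.2,1],[[0.09,-0.008,0],-0.233,1],[[0.101,-0.015,0],-0.267,1],[[0.112,-0.023,0],-0.3,1],[[0.112,-0.023,0],-0.3,1],[[0.112,-0.023,0],-0.3,1]]'
python3 -c "from look import *;look('b',ts=('tab','stop_tip'))"
```

```text
time: 3.72
tool_pos: [0.5651, 0.1129, 0.2479]
tool_rot: [3.14, -0.001, 0.875]
contact_force: [0.8, 0.8, 0.3]
opening: 0.0005
grip_force: 0.0
time: 5.1
tool_pos: [0.5864, 0.1531, 0.2474]
tool_rot: [3.14, 0.0, 1.814]
contact_force: [-0.1, -0.2, -0.0]
opening: 0.0007
grip_force: 0.0
5.1 [0.5864 0.1531 0.2474] [3.14  0.    1.814] [-0.1 -0.2 -0. ] 0.0007
wrist tab [([0.5789, 0.1638, 0.0758], 0.88)]
wrist stop_tip [([0.4747, 0.1349, 0.0226], 0.67)]
side tab [([0.581, 0.1653, 0.0728], 0.66)]
side stop_tip [([0.4728, 0.1349, 0.0223], 0.83)]
scene tab [([0.5833, 0.1699, 0.0704], 0.85)]
scene stop_tip [([0.4719, 0.134, 0.0213], 0.81)]
```

View pics/b_wrist.png

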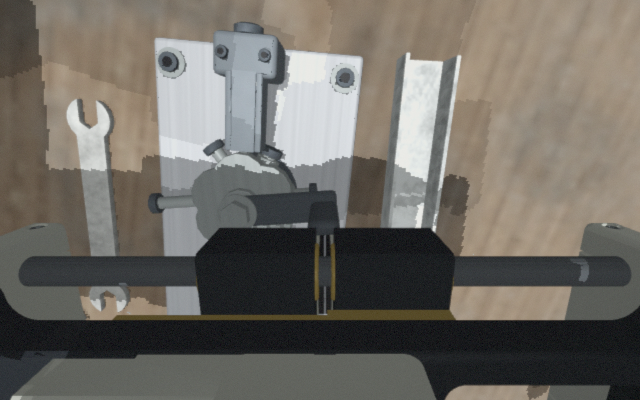

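The lever, with its tab at (322,205), now stands at about 16°, just past the half-way point, with the finger behind it. Continuing the push.

```bash
python3 -m jog '[[[0.013,0.003,0],-0.033,1],[[0.026,0.004,0],-0.067,1],[[0.026,0.004,0],-0.067,1],[[0.026,0.004,0],-0.067,1],[[0.026,0.004,0],-0.067,1]]'
python3 -c "from look import *;look('c',ts=('tab','stop_tip'))"
```

```text
time: 6.18
tool_pos: [0.5854, 0.1634, 0.2467]
tool_rot: [-3.142, 0.0, 2.025]
contact_force: [1.2, 0.6, 1.0]
opening: 0.0003
grip_force: 0.0
6.17 [0.5854 0.1634 0.2467] [-3.142  0.     2.025] [1.2 0.6 1. ] 0.0003
wrist tab [([0.5723, 0.1822, 0.0722], 0.79)]
wrist stop_tip [([0.4896, 0.1108, 0.0255], 0.73)]
side tab [([0.5726, 0.1826, 0.0705], 0.72)]
side stop_tip [([0.4839, 0.1119, 0.0204], 0.63)]
scene tab [([0.5722, 0.1824, 0.0672], 0.89)]
scene stop_tip [([0.4824, 0.1123, 0.0217], 0.71)]
```

It clicked into the 39° notch. Now the second step.

```bash
python3 -c "
from arc import *
rows(np.array([.5854,.1634]),116,range(32,87,6))"
```

```text
32 0.012 0.003 -0.033
38 0.025 0.004 -0.067
44 0.038 0.004 -0.1
50 0.051 0.003 -0.133
56 0.064 0.0 -0.167
62 0.077 -0.003 -0.2
68 0.089 -0.009 -0.233
74 0.1 -0.015 -0.267
80 0.111 -0.023 -0.3
86 0.121 -0.031 -0.333
```

```bash
python3 -m jog '[[[0.012,0.003,0],-0.033,1],[[0.025,0.004,0],-0.067,1],[[0.038,0.004,0],-0.1,1],[[0.051,0.003,0],-0.133,1],[[0.064,0.0,0],-0.167,1],[[0.077,-0.003,0],-0.2,1],[[0.089,-0.009,0],-0.233,1],[[0.1,-0.015,0],-0.267,1],[[0.111,-0.023,0],-0.3,1],[[0.115,-0.026,0],-0.313,1],[[0.115,-0.026,0],-0.313,1],[[0.115,-0.026,0],-0.313,1]]'
python3 -c "from look import *;look('d',ts=('tab','stop_tip'))"
```

```text
time: 8.12
tool_pos: [0.5559, 0.2002, 0.2468]
tool_rot: [3.142, 0.0, 3.009]
contact_force: [0.9, 0.6, -0.5]
opening: 0.0008
grip_force: 0.0
8.12 [0.5559 0.2002 0.2468] [3.142 0.    3.009] [ 0.9  0.6 -0.5] 0.0008
wrist tab [([0.5374, 0.2025, 0.0736], 0.84)]
wrist stop_tip [([0.5352, 0.0894, 0.0245], 0.85)]
side tab [([0.5377, 0.1981, 0.0722], 0.75)]
side stop_tip [([0.5294, 0.0893, 0.0217], 0.96)]
scene tab [([0.5376, 0.2013, 0.0676], 0.69)]
scene stop_tip [([0.5277, 0.0879, 0.0196], 0.78)]
```

```bash
python3 -m jog '[[[0,0,0],0,1],[[0,0,0],0,1],[[0,0,0],0,1]]'
python3 -c "from look import *;look('e',ts=('tab','stop_tip','jig'))"
```

```text
time: 8.95
tool_pos: [0.5558, 0.2003, 0.2467]
tool_rot: [3.142, 0.0, 3.01]
contact_force: [0.5, 0.6, 0.5]
opening: 0.0001
grip_force: 0.0
8.95 [0.5558 0.2003 0.2467] [3.142 0.    3.01 ] [0.5 0.6 0.5] 0.0001
wrist tab [([0.5362, 0.2016, 0.0726], 0.77)]
wrist stop_tip [([0.5349, 0.0905, 0.0228], 0.89)]
wrist jig [([0.546, 0.0872, 0.0019], 0.84)]
side tab [([0.5386, 0.2006, 0.0702], 0.88)]
side stop_tip [([0.5291, 0.0873, 0.0241], 0.89)]
side jig [([0.5492, 0.0869, -0.0039], 0.78)]
scene tab [([0.5395, 0.203, 0.0684], 0.54)]
scene stop_tip [([0.5277, 0.0872, 0.0197], 0.82)]
scene jig [([0.55, 0.0857, 0.0018], 0.93)]
```

View pics/e_wrist.png

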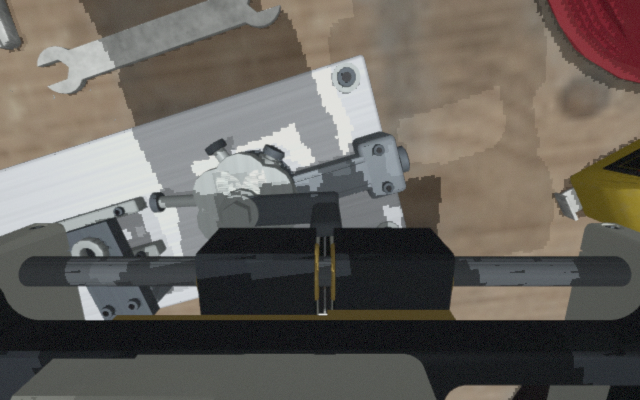

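The lever still stands about 13° short, touching the finger. I'll push it a few degrees further, as the first step needed.

```bash
python3 -c "
from arc import *
rows(np.array([.5558,.2003]),172.4,[86,90,94])"
```

```text
86 0.008 0.002 -0.02
90 0.016 0.003 -0.042
94 0.025 0.004 -0.064
```

```bash
python3 -m jog '[[[0.004,0.001,0],-0.01,1],[[0.008,0.002,0],-0.02,1],[[0.012,0.002,0],-0.03,1],[[0.012,0.002,0],-0.03,1],[[0.012,0.002,0],-0.03,1],[[0.012,0.002,0],-0.03,1]]'
python3 -c "from look import *;look('f',ts=('tab','stop_tip'))"
```

```text
time: 10.3
tool_pos: [0.5512, 0.2017, 0.2467]
tool_rot: [3.142, 0.0, 3.104]
contact_force: [0.4, 0.3, 0.8]
opening: 0.0009
grip_force: 0.0
10.3 [0.5512 0.2017 0.2467] [3.142 0.    3.104] [0.4 0.3 0.8] 0.0009
wrist tab [([0.5291, 0.1987, 0.073], 0.59)]
wrist stop_tip [([0.5512, 0.0936, 0.024], 0.66)]
side tab [([0.5271, 0.2003, 0.0724], 0.71)]
side stop_tip [([0.5459, 0.0894, 0.0233], 0.57)]
scene tab [([0.527, 0.2027, 0.0695], 0.79)]
scene stop_tip [([0.545, 0.0887, 0.02], 0.79)]
```

Both the tab and the stop give about 100°, so the turret has clicked home. I'll back off, lift, and go over to the bead's rear end.

```bash
python3 -m jog '[[[-0.03,0,0],0,1],[[-0.03,0,0],0,1],[[-0.03,0,-0.12],0,1],[[-0.03,0,-0.25],0,1],[[-0.08,-0.12,-0.25],0.05,1],[[-0.1,-0.26,-0.25],0.1,1],[[-0.12,-0.4,-0.25],0.16,1],[[-0.13,-0.54,-0.25],0.22,1],[[-0.141,-0.68,-0.25],0.28,1],[[-0.141,-0.82,-0.25],0.33,1],[[-0.141,-0.98,-0.25],0.39,1],[[-0.141,-0.98,-0.25],0.435,1]]'
python3 -m jog '[[[0,0,0],0,1],[[0,0,0],0,1]]'
python3 -c "from look import *;look('g',ts=('turret','tab','stop_tip','bead_front','bead_rear','hex_key','marker'))"
```

```text
time: 12.25
tool_pos: [0.5921, -0.1968, 0.3464]
tool_rot: [-3.141, 0.001, 1.727]
contact_force: [0.0, 0.4, -0.2]
opening: 0.0003
grip_force: 0.0
time: 12.5
tool_pos: [0.5928, -0.1915, 0.3467]
tool_rot: [-3.141, -0.0, 1.741]
contact_force: [-0.0, 0.5, -0.1]
opening: 0.0004
grip_force: 0.0
12.5 [ 0.5928 -0.1915  0.3467] [-3.141 -0.     1.741] [-0.   0.5 -0.1] 0.0004Traceback (most recent call last):
  File "<string>", line 1, in <module>
    from look import *;look('g',ts=('turret','tab','stop_tip','bead_front','bead_rear','hex_key','marker'))
                       ~~~~^^^^^^^^^^^^^^^^^^^^^^^^^^^^^^^^^^^^^^^^^^^^^^^^^^^^^^^^^^^^^^^^^^^^^^^^^^^^^^^^
  File "look.py", line 8, in look
    print(c,t,[(np.round(d['position'],4).tolist(),round(d['confidence'],2)) for d in models.pinpoint(t,c)[:1]])
                                                                                      ~~~~~~~~~~~~~~~^^^^^
ValueError: it knows: bead, bead_front, bead_rear, corner_key, hex_key, jig, marker, masking_tape, spanner, stop_tip, tab, tape_measure, turret_axis, u_offcut
```

View pics/g_wrist.png

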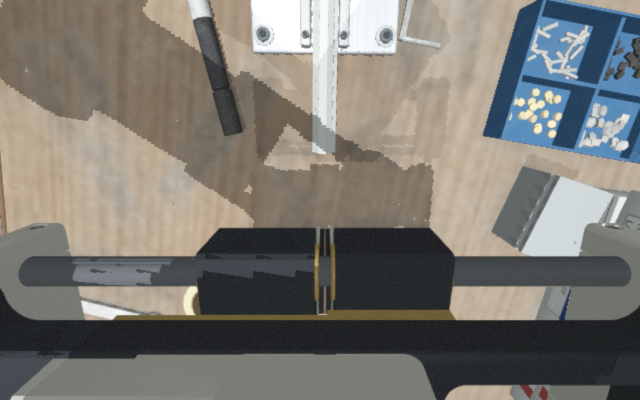

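The bead's rear end is at (323,152), in line with the closed fingers at column 325. The marker's end at (232,130) is about 85 mm away, and the boxes on the right are more than 140 mm away. The way is clear.

```bash
python3 -c "
from look import *;look('h',ts=('turret_axis','tab','stop_tip','bead_front','bead_rear','hex_key'))"
```

```text
12.55 [ 0.5929 -0.1912  0.3468] [ 3.142 -0.     1.741] [-0.3  0.1  0.6] 0.0002
wrist turret_axis []
wrist tab []
wrist stop_tip [([0.584, -0.1651, 0.0151], 0.53)]
wrist bead_front []
wrist bead_rear [([0.5839, -0.1631, 0.0172], 0.97)]
wrist hex_key []
side turret_axis [([0.5361, 0.1558, 0.0029], 0.68)]
side tab [([0.5002, -0.3427, -0.0009], 0.66)]
side stop_tip [([0.5451, 0.088, 0.0235], 0.68)]
side bead_front [([0.5589, 0.0308, 0.0208], 0.59)]
side bead_rear [([0.5911, -0.166, 0.0204], 0.73)]
side hex_key [([0.6578, 0.003, -0.0016], 0.5)]
scene turret_axis [([0.5347, 0.1552, 0.0027], 0.87)]
scene tab [([0.5274, 0.2034, 0.07], 0.55)]
scene stop_tip [([0.545, 0.087, 0.02], 0.59)]
scene bead_front [([0.555, 0.0303, 0.0191], 0.92)]
scene bead_rear [([0.5856, -0.16, 0.0229], 0.83)]
scene hex_key [([0.6586, 0.0025, -0.0028], 0.54)]
```

```bash
python3 -m jog '[[[0,0,0.15],0,1],[[0,0,0.28],0,1],[[0,0,0.36],0,1],[[0,0,0.388],0,1],[[0,0,0.388],0,1],[[0,0,0.388],0,1]]'
python3 -m jog '[[[0.02,0,0],0,1],[[0.04,0,0],0,1],[[0.06,0,0],0,1],[[0.08,0,0],0,1],[[0.1,0,0],0,1],[[0.12,0,0],0,1],[[0.14,0,0],0,1],[[0.155,0,0],0,1],[[0.165,0,0],0,1],[[0.17,0,0],0,1],[[0.17,0,0],0,1],[[0.17,0,0],0,1]]'
python3 -c "from look import *;look('i',('side','scene'),ts=('stop_tip','bead_front','bead_rear'))"
```

```text
time: 14.35
tool_pos: [0.5934, -0.1924, 0.1933]
tool_rot: [3.139, 0.002, 1.737]
contact_force: [0.5, 0.4, -0.1]
opening: 0.0003
grip_force: 0.0
time: 15.85
tool_pos: [0.5813, -0.125, 0.1912]
tool_rot: [-3.141, -0.001, 1.737]
contact_force: [0.1, -0.3, 0.0]
opening: 0.0003
grip_force: 0.0
15.85 [ 0.5813 -0.125   0.1912] [-3.141e+00 -1.000e-03  1.737e+00] [ 0.1 -0.3  0. ] 0.0003
side stop_tip [([0.5452, 0.09, 0.0211], 0.52)]
side bead_front []
side bead_rear [([0.4263, 0.1116, -0.0009], 0.25)]
scene stop_tip [([0.5456, 0.0861, 0.0215], 0.65)]
scene bead_front [([0.5463, 0.0772, 0.0183], 0.71)]
scene bead_rear [([0.5778, -0.1145, 0.0189], 0.6)]
```

```bash
python3 -m jog '[[[0.004,0,0],0,1],[[0.008,0,0],0,1],[[0.012,0,0],0,1],[[0.015,0,0],0,1],[[0.015,0,0],0,1],[[0.015,0,0],0,1]]'
python3 -m jog '[[[0.002,0,0],0,1],[[0.004,0,0],0,1],[[0.004,0,0],0,1],[[0.004,0,0],0,1]]'
python3 -m jog '[[[0.002,0,0],0,1],[[0.004,0,0],0,1],[[0.004,0,0],0,1],[[0.004,0,0],0,1]]'
```

```text
time: 17.0
tool_pos: [0.5805, -0.1191, 0.1916]
tool_rot: [3.141, -0.0, 1.737]
contact_force: [-0.1, 0.1, 0.5]
opening: 0.0002
grip_force: 0.0
time: 17.5
tool_pos: [0.5802, -0.1176, 0.1916]
tool_rot: [3.141, -0.0, 1.737]
contact_force: [-0.6, 0.3, -0.1]
opening: 0.0005
grip_force: 0.2
time: 18.0
tool_pos: [0.5799, -0.1159, 0.1916]
tool_rot: [3.141, -0.0, 1.737]
contact_force: [-0.4, 0.2, 0.0]
opening: 0.0004
grip_force: 0.2
```

```bash
python3 -m jog '[[[0.0025,0,0],0,1],[[0.0025,0,0],0,1],[[0.0025,0,0],0,1]]'
python3 -m jog '[[[0.0025,0,0],0,1],[[0.0025,0,0],0,1],[[0.0025,0,0],0,1]]'
python3 -c "from look import *;look('j',('scene','side'),ts=('stop_tip','bead_front','bead_rear'))
im=cv2.imread('pics/j_side.png')[150:280,240:400];cv2.imwrite('pics/j_crop.png',cv2.resize(im,None,fx=4.5,fy=4.5,interpolation=2))"
```

```text
time: 18.38
tool_pos: [0.5798, -0.115, 0.1916]
tool_rot: [3.141, -0.0, 1.737]
contact_force: [-0.4, -0.4, 0.9]
opening: 0.0003
grip_force: 0.2
time: 18.75
tool_pos: [0.5796, -0.114, 0.1916]
tool_rot: [3.141, -0.0, 1.737]
contact_force: [-0.5, -0.1, -0.6]
opening: 0.0007
grip_force: 0.3
18.75 [ 0.5796 -0.114   0.1916] [ 3.141 -0.     1.737] [-0.5 -0.1 -0.6] 0.0007
scene stop_tip [([0.4977, -0.3457, 0.0005], 0.68)]
scene bead_front [([0.5497, 0.0891, 0.0177], 0.64)]
scene bead_rear [([0.5736, -0.1027, 0.0221], 0.67)]
side stop_tip [([0.5434, 0.0913, 0.0204], 0.44)]
side bead_front []
side bead_rear []
```

View pics/j_crop.png

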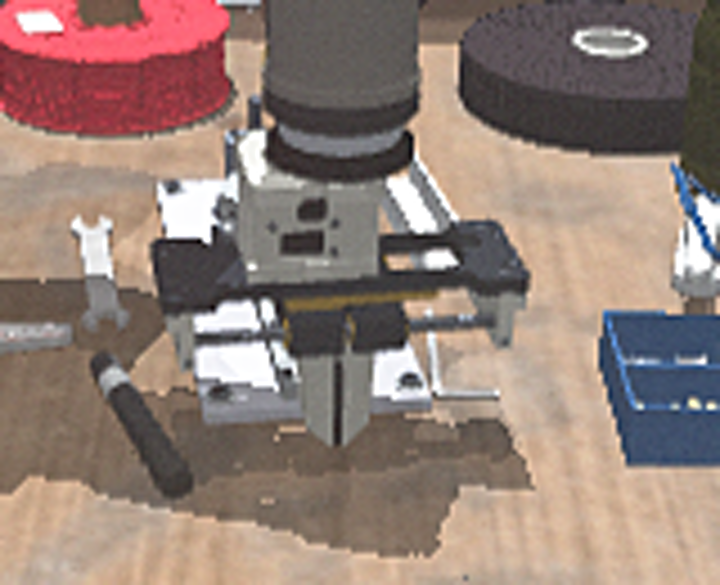

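The fingers at (335,440) still stand clear of the plate's end and there is no stop force yet. I'll keep creeping.

```bash
for i in 1; do python3 -m jog '[[[0.0025,0,0],0,1],[[0.0025,0,0],0,1],[[0.0025,0,0],0,1]]' | grep -E 'pos|force'; python3 -m jog '[[[0.0025,0,0],0,1],[[0.0025,0,0],0,1],[[0.0025,0,0],0,1]]'| grep -E 'pos|force'; python3 -m jog '[[[0.0025,0,0],0,1],[[0.0025,0,0],0,1],[[0.0025,0,0],0,1]]'| grep -E 'pos|force'; done
```

```text
tool_pos: [0.5794, -0.113, 0.1915]
contact_force: [0.1, 0.7, 0.2]
grip_force: 0.2
tool_pos: [0.5792, -0.112, 0.1915]
contact_force: [-0.4, -0.1, 0.8]
grip_force: 0.1
tool_pos: [0.5791, -0.111, 0.1915]
contact_force: [0.4, 0.3, -0.2]
grip_force: 0.0
```

```bash
python3 -m jog '[[[0.0025,0,0],0,1],[[0.0025,0,0],0,1],[[0.0025,0,0],0,1]]' | grep -E 'pos|force'; python3 -m jog '[[[0.0025,0,0],0,1],[[0.0025,0,0],0,1],[[0.0025,0,0],0,1]]'| grep -E 'pos|force'; python3 -c "from look import *;look('k',('scene','wrist'),ts=('stop_tip','bead_front','bead_rear'))
im=cv2.imread('pics/k_scene.png')[160:245,230:380];cv2.imwrite('pics/k_crop.png',cv2.resize(im,None,fx=5,fy=5,interpolation=2))"
```

```text
tool_pos: [0.5789, -0.1101, 0.1915]
contact_force: [0.3, 0.5, -0.1]
grip_force: 0.0
tool_pos: [0.5788, -0.1091, 0.1915]
contact_force: [0.8, -0.3, 0.2]
grip_force: 0.1
21.02 [ 0.5788 -0.1091  0.1915] [ 3.142 -0.     1.737] [ 0.8 -0.3  0.2] 0.0002
scene stop_tip [([0.5427, 0.089, 0.0181], 0.56)]
scene bead_front [([0.4988, -0.3462, 0.0007], 0.49)]
scene bead_rear [([0.5734, -0.0976, 0.0211], 0.61)]
wrist stop_tip []
wrist bead_front []
wrist bead_rear [([0.5769, -0.1022, 0.0184], 0.81)]
```

View pics/k_crop.png

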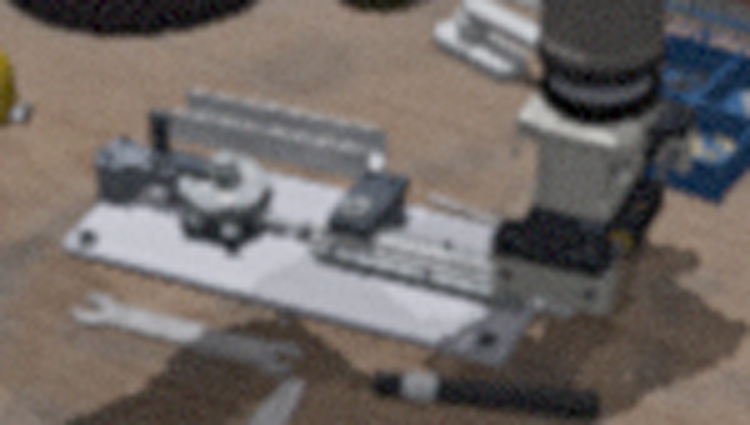

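View pics/k_wrist.png

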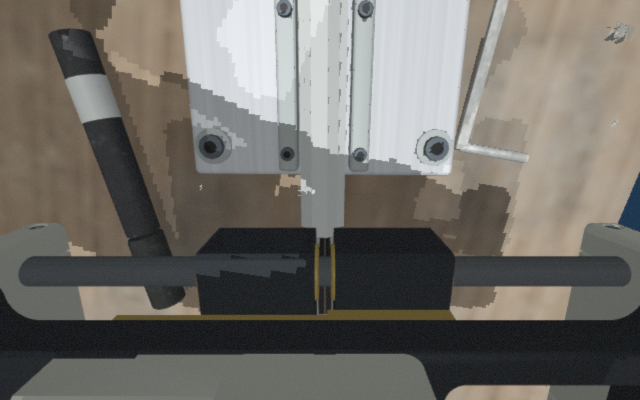

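The scene crop shows the stop pad at (303,232) just ahead of the bead's front at (325,240), so it is nearly touching. Creeping on.

```bash
R='grep -E pos|force'; for s in 1; do python3 -m jog '[[[0.0025,0,0],0,1],[[0.0025,0,0],0,1],[[0.0025,0,0],0,1]]' | $R; python3 -m jog '[[[0.0025,0,0],0,1],[[0.0025,0,0],0,1],[[0.0025,0,0],0,1]]'| $R;  python3 -m jog '[[[0.0025,0,0],0,1],[[0.0025,0,0],0,1],[[0.0025,0,0],0,1]]'| $R; done
```

```text
tool_pos: [0.5788, -0.1086, 0.1917]
contact_force: [0.9, -4.9, -0.9]
grip_force: 2.7
tool_pos: [0.5789, -0.1083, 0.1919]
contact_force: [1.8, -8.0, -0.3]
grip_force: 4.3
tool_pos: [0.579, -0.1079, 0.1922]
contact_force: [1.2, -11.5, -0.3]
grip_force: 5.9
```

The force is rising to 11 N, so the bead is on the stop. Backing off, lifting and checking.

```bash
python3 -m jog '[[[-0.005,0,0],0,1],[[-0.01,0,0],0,1],[[-0.03,0,0],0,1],[[-0.06,0,0],0,1],[[-0.08,0,0],0,1],[[-0.08,0,-0.1],0,1],[[-0.08,0,-0.22],0,1],[[-0.08,0,-0.35],0,1],[[-0.02,0,-0.42],0,1],[[0.06,0,-0.42],0,1],[[0.06,0,-0.42],0,1],[[0.06,0,-0.42],0,1]]'
python3 -c "from look import *;look('l',ts=('tab','stop_tip','bead_front','bead_rear'))
im=cv2.imread('pics/l_scene.png')[160:245,230:380];cv2.imwrite('pics/l_crop.png',cv2.resize(im,None,fx=5,fy=5,interpolation=2))"
```

```text
time: 24.05
tool_pos: [0.5744, -0.083, 0.3594]
tool_rot: [-3.141, 0.0, 1.737]
contact_force: [-0.3, -0.2, -1.0]
opening: 0.0005
grip_force: 0.0
24.05 [ 0.5744 -0.083   0.3594] [-3.141  0.     1.737] [-0.3 -0.2 -1. ] 0.0005
wrist tab []
wrist stop_tip []
wrist bead_front []
wrist bead_rear [([0.5752, -0.1033, 0.0185], 0.78)]
side tab [([0.5229, 0.2003, 0.0766], 0.81)]
side stop_tip [([0.5473, 0.0926, 0.0209], 0.85)]
side bead_front [([0.5478, 0.0908, 0.0189], 0.69)]
side bead_rear [([0.5771, -0.104, 0.019], 0.71)]
scene tab [([0.5288, 0.2029, 0.0704], 0.64)]
scene stop_tip [([0.543, 0.0867, 0.0217], 0.72)]
scene bead_front [([0.5452, 0.0906, 0.0186], 0.49)]
scene bead_rear [([0.5715, -0.0977, 0.0191], 0.76)]
```

View pics/l_wrist.png

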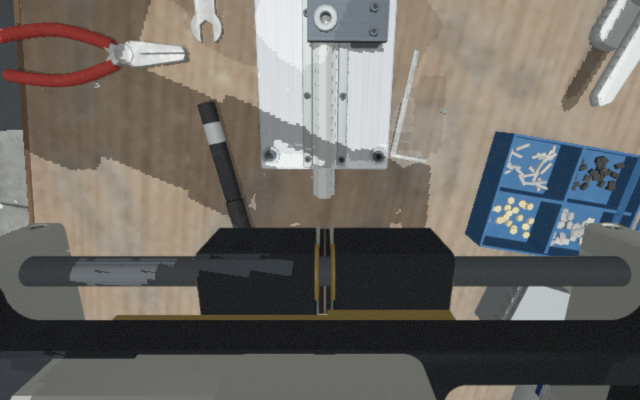

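View pics/l_crop.png

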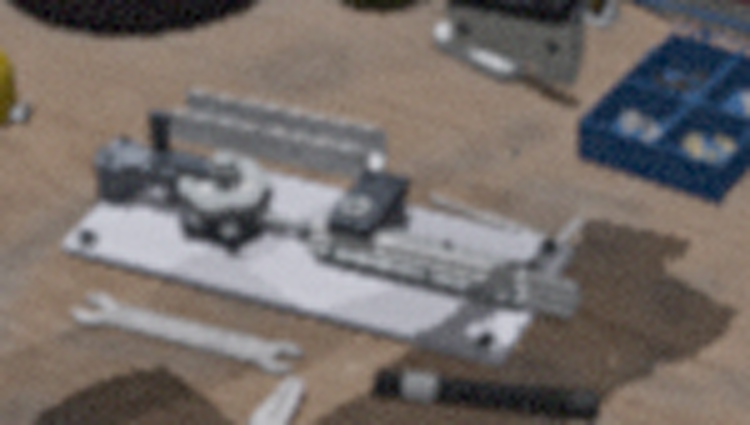

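The bead front at (315,240) meets the stop pad at (300,232), the lever points along the jig, and the surrounding parts have not moved. Handing in.

```bash
python3 -c "
from cell import robot;print(robot.hand_in())"
```

```text
the job is handed in; nothing more can be done
None
```

The job is handed in at about 24 s: two clicks put the turret's longest stop straight down the channel, and I pushed the bead along until it pressed on that stop (about 11 N), then backed the arm clear; the tools and parts round the jig looked unmoved in the last pictures.

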